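Fit the stop gate in the tray ramp

ROBOT

A 6-joint arm with a two-finger parallel gripper is mounted at the origin on the work surface. World frame = base frame: x ahead of the robot, y to its left, z up, the work surface at z = 0. Lengths are in mm, angles in rad, forces in N, time in s.
With the tool pointing down it reaches from about 325 to 775 mm from the base axis. Payload 5.5 kg.
Tool frame: the origin (TCP) lies between the finger pads; the fingertips stand 19 mm ahead of it and the grasp point (between the pads) is the TCP; z points along the fingers, y is the line along which they close (so a half turn about z gives the same grasp; the last joint's range is limited). The gripper opens to 85 mm and grips with 20 to 120 N. Pads are 22 mm wide; open, the fingers measure 114 mm over their backs; the gripper's body (76 mm by 85 mm) begins 54 mm behind the grasp point. The pads swing forward as they close: fully open they stand 13 mm farther back than shut.
Start: joints at [-1.395, 0.091, 1.231, -0, 1.82, -0.057], TCP at [138.42, -583.829, 250.275] pointing down, gripper open.
Joint ranges: [-2.87, 2.87], [-0.86, 2.18], [0.17, 2.46], [-1.51, 4.65], [0.06, 2.69], [-2.65, 2.65]. Speed limits (rad/s): [2.57, 2.57, 3.01, 3.14, 3.14, 3.14].

INTERFACE

Orientations are given as [roll, pitch, yaw] about the fixed x, y, z axes, in that order (R = Rz(yaw) Ry(pitch) Rx(roll)).
In Python, from cell import bot gives the robot as it stands. The module is installed in compiled form; this text tells all that it offers.
- The arm moves only by the shell command python3 -m pendant 'ROWS' [OPENING]. ROWS is JSON, one flat list of numbers, 6 for each row, row after row: the shift along the tool's x, y, z as a fraction of full scale, then the turn, a rotation vector about the tool's x, y, z as a fraction of full scale. A call has 1 to 12 rows; each row is the pose to reach, as a shift and turn from the pose commanded when the call began, along the tool's axes at that moment, turning the shorter way round; what a row does not reach only later rows make up. Full scale, the value 1, is 600 mm for a shift and 180 degrees for a turn. A row lasts 1/8 s, in which the tool goes at most 62.5 mm and 10.7 degrees, less where a joint would pass 70% of its speed; a pose out of reach is approached as far as the arm can. A call with a number of a shift or a turn outside -1 to 1 is refused whole. A call with a gripper value outside its range is refused whole. OPENING is the opening, from -1 (shut) to 1 (fully open), set as the call begins (- or left out, the last holds). The fingers move at their own pace and stop on an object; the grip force is fixed at half the most. Time passes only in rows, so rows that repeat a pose let the fingers close. It gives the time, the measured TCP pose, the force, the opening and the grip force at its end, in the units of the state.
- bot.observe(): the state, without advancing time (a new reading comes with each control period).
- bot.snapshot(name): name is "scene" or "top" or "wrist"; returns the picture (420x560x3 uint8, blue, green, red); there is no depth.
- bot.camera_model(name): a dict with "K" (3x3 intrinsics, pixels), "k1" (the pictures are not rectified: a ray, as slopes to the right and down, at radius r is drawn at 1 + k1 r^2 times it, then the intrinsics apply), "R" (3x3) and "t" (3): a world point X has camera coordinates R X + t; the wrist camera has in their place "tool_from_camera" (4x4, takes a point from camera to tool coordinates, whose origin is the TCP and whose axes are the flange's). Camera axes: x right, y down, z forward; pixel columns grow to the right and rows downward; lengths in mm; the calibration is good to about 2 mm. A picture is of the moment at which its call begins: read the wrist's pose just before it. camera_model takes no time and is no camera call.
- bot.finish_job(): hands the job in; it is judged then, once.
The state is a dict: "clock": time; "joints": joint angles; "joint_vel": joint speeds; "effort": joint torques, N m; "eef_pos": TCP position; "orientation": TCP orientation; "ft_force": force on the tool from outside, world axes, zero at the start; "ft_torque": the same for the moment, N m; "opening": finger opening in mm; "gripper_force": force on a finger pad.
Only numpy, scipy, OpenCV 4.12 (cv2) and the standard library are available. Lean on these libraries where they do the work, as an engineer would, in place of code of your own. Each camera call takes 0.05 s, during which the arm holds its last target. There are 200 camera calls.

TASK

Take the wider of the two white gate plates out of the rack and slide it down into the slot across the tray ramp, pressing it fully home while the keeper bolt is still back. Then slide the keeper bolt all the way across the top of the slot so that it locks the plate in, let go, and leave the narrow plate, the date trays and the carton as they are.

Things in the scene. Friction and masses are not known exactly. Their poses are not given: they have to be found in the camera images.
- gate: The wider gate plate: a flat white T, 10 mm thick, standing in the rack, perhaps leaning a little. Lower part 132 mm wide, 60 mm high; centred on it a neck to grip, 56 mm wide, 45 mm high (105 mm in all). 0.14 kg. Origin: centre of its bottom edge; x across the thickness, y along the width, z up to the neck. It may go into the slot either way round.
- narrow_gate: The other gate plate, alike but only 100 mm wide (for another tray size); to be left in the rack. Origin and axes as the wider one.
- rack: Fixed grey metal rack, 150 mm (its x) by 160 mm (its y), with two pockets at its x = -45 and +45 mm, each holding a plate upright, plate width along the rack's y. Pocket floor 8 mm, pocket walls up to 42 mm above the table. Origin: centre of its underside.
- ramp: Steel tray ramp, 250 x 160 mm, fixed, sloping at 30 degrees. Origin: on the upper face of its floor at the nominal middle of the slot, 70 mm above the table; x uphill along the slope (roughly to the robot's left), y level across it (roughly towards the robot), z square to the ramp floor (30 degrees off vertical). Side walls 55 mm high from x = 45 mm uphill.
- keeper (a joint): Travel of the keeper bolt in m: 0 fully back (uphill), 0.052 closed (downhill); starts at 0 to 0.015. A flat steel bar 70 x 22 x 8 mm on the ramp's wall far from the robot (ramp y = -69 mm), underside at ramp z = 63 mm, sliding with about 3 N. Closed, it lies across the top of that side's groove, over the plate's shoulder; a plate that is not home blocks it.
- keeper_grip (a point): Middle of the keeper's black upright grip fin, 14 mm (along the slope) x 24 mm x 34 mm high, on the middle of the bar; axes of the ramp. It lies at ramp x = 71 mm minus the joint value, y = -69 mm; the fin spans z = 71 to 105 mm.
- trays: Two clear trays of dates, stacked, together 132 x 96 x 78 mm; origin at the centre of the underside. To be left alone.
- carton: Open cardboard carton with two trays, 180 x 260 x 90 mm; origin at the centre of the underside. To be left alone.
- slot_mouth (a point): Nominal middle of the open top of the slot, ramp z = 62 mm; axes of the ramp. Two grooves along z face each other in grey blocks (58 to 80 mm to either side, 35 mm up and downhill of the slot), each 11.8 mm wide along x, no lead-in, 2 mm side play for the plate along y. Both blocks are clamped together, shifted 0 to 7 mm up or downhill of this point: not reported, see or feel it.
- slot_foot (a point): Point 4 mm above the ramp floor in the nominal middle of the slot; axes of the ramp. Fully home, the plate's bottom edge stands on the floor (ramp z = 0) and its shoulders lie 2 mm below the blocks' tops. Spring shoes low in both grooves make the last 25 mm stiff (5 to 15 N): the plate does not drop home by its own weight.

How it is judged (in metres and radians):
On the way:
1. the wider plate stands fully home in the slot (bottom edge within 3 mm of the ramp floor, square to it) while the keeper is still back (under 22 mm) (z of gate in the frame of ramp between -0.003 and 0.003 m and x of gate in the frame of ramp between -0.011 and 0.011 m and y of gate in the frame of ramp between -0.005 and 0.005 m and angle between the z axis of gate and the z axis of ramp, either way round below 0.08 rad and value of joint keeper below 0.022 m), for 0.2 s.
At the end, for the whole second after the job is handed in: The wider plate is at rest in the slot, its bottom edge within 3 mm of the ramp floor, within 11 mm of the nominal slot place along the slope and 5 mm across, upright to the ramp floor within 0.08 rad; the keeper is closed (joint over 0.046 m of 0.052) (z of gate in the frame of ramp between -0.003 and 0.003 m and x of gate in the frame of ramp between -0.011 and 0.011 m and y of gate in the frame of ramp between -0.005 and 0.005 m and angle between the z axis of gate and the z axis of ramp, either way round below 0.08 rad and value of joint keeper above 0.046 m and linear speed of gate below 0.02 m/s); the robot touches nothing.
It fails at once if the narrow plate is moved by more than 25 mm (distance of narrow_gate from where it was at the start of the episode above 0.025 m).
It fails at once if the stacked date trays or the carton are moved by more than 25 mm (distance of any of trays, carton from where it was at the start of the episode above 0.025 m).
It also fails if it takes over 58 s, if anything falls off the work surface, if the arm or the gripper's body presses on something with over 40 N, if the wrist force passes 120 N, or if a joint passes its speed limit or range.

## Working session

There is one attempt and no reset: what is moved stays moved. The work goes in short steps, Python scripts to look and compute and a shell command to move; the robot and the scene stay as the last step left them, time stands still between calls to the robot, and variables do not carry over. Pictures are saved under pics/ and viewed, at most 15 in all, crops included, and the job is handed in when it is done.

```bash
mkdir -p pics; ls; python3 - <<'E'
from cell import bot
import cv2,numpy as np
print(bot.observe())
for n in("scene","top"):
    cv2.imwrite(f"pics/{n}0.png",bot.snapshot(n))
    print(n,bot.camera_model(n))
print(bot.camera_model("wrist"))
E
```

```text
pics
{'clock': 0.0, 'joints': array([-1.39472124e+00,  9.18478782e-02,  1.23189454e+00, -1.59771051e-05,
        1.81979444e+00, -5.66669735e-02]), 'joint_vel': array([-0.00040033, -0.00060311, -0.00071751,  0.00094826, -0.00096151,
        0.00015215]), 'effort': array([-2.10843238e-03, -4.58733594e+01, -4.18023312e+01, -4.34712729e-04,
        1.17135796e-02, -1.73942961e-06]), 'eef_pos': array([ 138.35713926, -583.57524123,  249.1525175 ]), 'orientation': array([-3.13965069e+00, -9.46462340e-05,  2.32738047e-01]), 'ft_force': array([-0.1184783 ,  0.10121638,  0.59679773]), 'ft_torque': array([-0.01763324, -0.00805277,  0.049905  ]), 'gripper_force': 0.0, 'opening': 85.35244647580116}
scene {'K': array([[541.63800921,   0.        , 288.67586419],
       [  0.        , 541.63800921, 202.92384205],
       [  0.        ,   0.        ,   1.        ]]), 'k1': 0.02488419830103635, 'R': array([[-0.3762689 ,  0.92639443, -0.01466544],
       [ 0.57933813,  0.22289528, -0.78401851],
       [-0.72304152, -0.30349803, -0.62056418]]), 't': array([ 183.3727236 , -263.56460753, 1836.45939916])}

[... 253 characters left out ...]
[-0.99119257, -0.00535874, -0.13231998],
       [ 0.13239004, -0.01603477, -0.99106799]]), 't': array([  38.27198805,  606.07187578, 1038.39336801])}
{'K': array([[319.14987948,   0.        , 272.93825367],
       [  0.        , 319.14987948, 205.55368424],
       [  0.        ,   0.        ,   1.        ]]), 'k1': -0.07438874667203887, 'tool_from_camera': array([[-9.92833938e-04, -9.52487025e-01, -3.04577546e-01,
         7.84233070e+01],
       [ 9.99999445e-01, -1.05285842e-03,  3.28343163e-05,
         3.44560698e-01],
       [-3.51951294e-04, -3.04577344e-01,  9.52487542e-01,
        -1.23234172e+02],
       [ 0.00000000e+00,  0.00000000e+00,  0.00000000e+00,
         1.00000000e+00]])}
```

View pics/scene0.png

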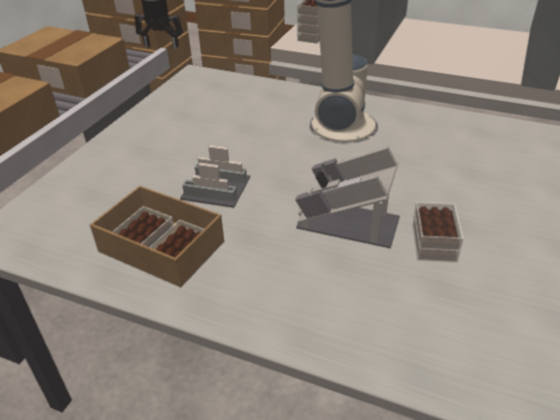

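View pics/top0.png

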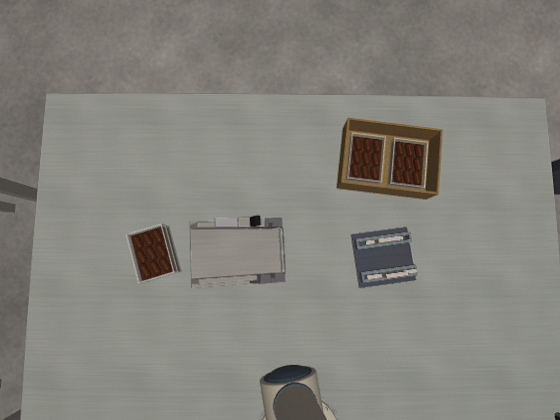

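The scene view shows the rack at (215,180) and the ramp at (345,195). In the top view the rack is at (383,258), the ramp at (238,252) and the keeper fin at (255,221). I'll enlarge crops of the two.

```bash
python3 - <<'E'
import cv2,numpy as np
t=cv2.imread("pics/top0.png");s=cv2.imread("pics/scene0.png")
a=cv2.resize(t[200:300,180:300],(480,400),interpolation=2)
b=cv2.resize(t[220:295,345:425],(320,300),interpolation=2)
c=cv2.resize(s[135:210,175:255],(320,300),interpolation=2)
o=np.zeros((600,800,3),np.uint8);o[:400,:480]=a;o[:300,480:]=b;o[300:,480:]=c
cv2.imwrite("pics/crop1.png",o)
E
```

```text
(no output)
```

View pics/crop1.png

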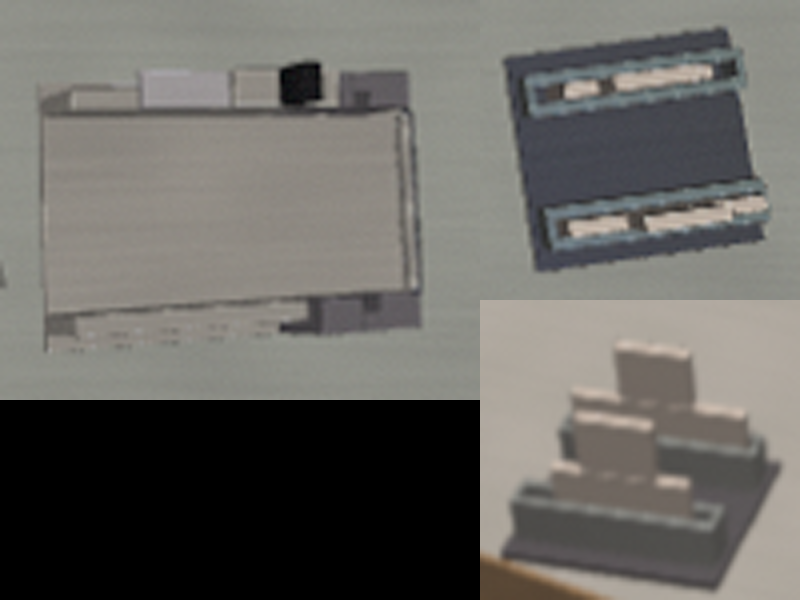

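The wide plate is in the rack pocket nearer the robot: crop lower row (570–768, 200–235). The grooves show at about crop (362,97) and (372,300). I'll compute rough positions.

```bash
cat > h.py <<'E'
import numpy as np,cv2
from scipy.spatial.transform import Rotation as Ro
from cell import bot
def rpy(o): return Ro.from_euler('xyz',o).as_matrix()
def cam(n,st=None):
    c=bot.camera_model(n);D=np.array([c['k1'],0,0,0,0.])
    if n=='wrist':
        T=np.array(c['tool_from_camera']);R=rpy(st['orientation'])
        return c['K'],D,(R@T[:3,:3]).T,R@T[:3,3]+st['eef_pos']
    return c['K'],D,c['R'],-c['R'].T@c['t']
def ray(C,uv):
    K,D,R,o=C;p=cv2.undistortPoints(np.array(uv,float).reshape(1,1,2),K,D)[0,0]
    d=R.T@np.array([p[0],p[1],1]);return o,d/np.linalg.norm(d)
def onz(C,uv,z):
    o,d=ray(C,uv);return o+d*(z-o[2])/d[2]
def onplane(C,uv,p,n):
    o,d=ray(C,uv);return o+d*(np.dot(p-o,n)/np.dot(d,n))
def proj(C,X):
    K,D,R,o=C;return cv2.projectPoints(np.array(X,float).reshape(-1,3),cv2.Rodrigues(R)[0],-R@o,K,D)[0][:,0]
def tri(C1,a,C2,b):
    o1,d1=ray(C1,a);o2,d2=ray(C2,b);A=np.stack([d1,-d2],1);s=np.linalg.lstsq(A,o2-o1,rcond=None)[0]
    return (o1+d1*s[0]+o2+d2*s[1])/2,np.linalg.norm(o1+d1*s[0]-o2-d2*s[1])
E
python3 - <<'E'
from h import *
T=cam('top');np.set_printoptions(precision=1,suppress=True)
f=lambda x,y:(345+(x-480)/4-.4,220+y/4-.4)
g=lambda x,y:(180+x/4-.4,200+y/4-.4)
print('cam',T[3])
for p in [(505,58),(727,28),(765,238),(537,270)]: print('rack base',onz(T,f(*p),4))
for p in [(528,75),(742,50),(768,190),(770,215),(548,205),(552,250)]: print('wall',onz(T,f(*p),42))
for p in [(362,97),(372,300)]: print('groove',onz(T,g(*p),125))
print('fin',onz(T,g(300,80),170))
for p in [(408,72),(418,328)]: print('blk',onz(T,g(*p),105))
E
```

```text
cam [ 463.1   58.2 1108.7]
rack base [ 535.1 -147.4    4. ]
rack base [ 556.8 -305.6    4. ]
rack base [ 410.5 -327.1    4. ]
rack base [ 388.8 -167.1    4. ]
wall [ 521.2 -155.8   42. ]
wall [ 538.6 -302.8   42. ]
wall [ 444.2 -317.1   42. ]
wall [ 427.5 -317.8   42. ]
wall [ 434.2 -167.6   42. ]
wall [ 404.5 -169.6   42. ]
groove [552.   76.9 125. ]
groove [427.   69.8 125. ]
fin [558. 113. 170.]
blk [570.  48. 105.]
blk [409.   41.2 105. ]
```

```bash
python3 -m pendant '[0.6,-0.44,0,0,0,0.031, 0.6,-0.44,0,0,0,0.031, 0.6,-0.44,0,0,0,0.031, 0.6,-0.44,0,0,0,0.031, 0.6,-0.44,0,0,0,0.031, 0.6,-0.44,0,0,0,0.031, 0.6,-0.44,0,0,0,0.031, 0.6,-0.44,0,0,0,0.031, 0.6,-0.44,0,0,0,0.031, 0.6,-0.44,0,0,0,0.031, 0.6,-0.44,0,0,0,0.031]' -0.1
python3 - <<'E'
from h import *
import pickle
st=bot.observe();im=bot.snapshot('wrist');cv2.imwrite('pics/w1.png',im);pickle.dump(st,open('w1.pkl','wb'))
print(st['eef_pos'],st['orientation'],st['opening'])
E
```

```text
clock: 1.48
eef_pos: [427.0, -245.1, 250.2]
orientation: [3.141, 0.0, 0.133]
ft_force: [0.3, 0.1, -0.8]
opening: 38.4
gripper_force: 0.0
[ 427.0247013  -245.1096301   250.23491927] [3.14148777e+00 2.34017506e-04 1.32964385e-01] 38.38008750836725
```

View pics/w1.png

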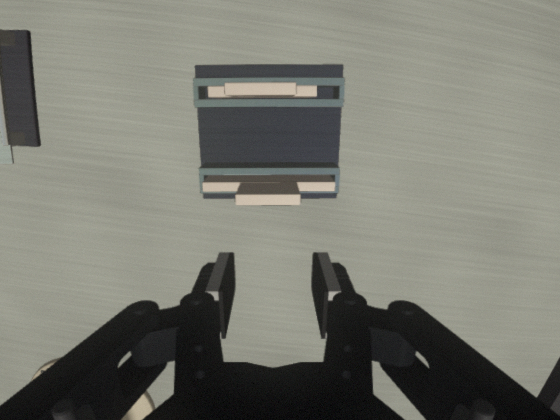

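The wide plate is the lower one: neck top at (236–300, 195–206), shoulders at (203–335, 182–192). The plate's width runs along the image x axis, so the tool has to turn 90° to grip it.

```bash
python3 - <<'E'
from h import *
import pickle
np.set_printoptions(precision=1,suppress=True)
st=pickle.load(open('w1.pkl','rb'));C=cam('wrist',st);im=cv2.imread('pics/w1.png')
h=cv2.cvtColor(im,cv2.COLOR_BGR2HSV)
print(h[200,265],h[187,215],h[190,265],h[140,400])
m=((h[...,2]>175)).astype(np.uint8)
m[:160]=0;m[215:]=0;m[:,:195]=0;m[:,345:]=0
m[195:,:]&=1
for r in (185,187,189,193,197,199,201,203,205,207):
    x=np.nonzero(m[r])[0];print(r,x.min() if len(x) else None,x.max() if len(x) else None,len(x))
for c in (210,245,268,292,328):
    y=np.nonzero(m[:,c])[0];print('c',c,y.min(),y.max(),len(y))
E
```

```text
[ 17  39 205] [ 17  41 201] [21 40 83] [ 32  21 155]
185 203 334 73
187 203 334 71
189 203 333 69
193 None None 0
197 236 299 64
199 236 299 64
201 236 299 64
203 236 299 64
205 None None 0
207 None None 0
c 210 183 190 8
c 245 195 204 10
c 268 195 204 10
c 292 195 204 10
c 328 182 190 9
```

```bash
python3 - <<'E'
from h import *
import pickle
np.set_printoptions(precision=2,suppress=True)
st=pickle.load(open('w1.pkl','rb'));C=cam('wrist',st)
P=[onz(C,p,113) for p in [(235.5,194.5),(299.5,194.5),(299.5,204.5),(235.5,204.5)]]
Q=[onz(C,p,68) for p in [(202.5,182.5),(334.5,181.8),(334.5,190.5),(202.5,190.5)]]
for X in (P,Q):
    X=np.array(X);w=X[1]-X[0];print('centre',X.mean(0),'w',np.linalg.norm(w),'ang of -y',np.arctan2(w[1],w[0]),'t',np.linalg.norm(X[3]-X[0]))
E
```

```text
centre [ 426.99 -240.76  113.  ] w 54.28435096087728 ang of -y -1.439026656458716 t 8.90340890635722
centre [ 427.18 -240.97   68.  ] w 130.07044983284015 ang of -y -1.4336335986665951 t 8.179282544545199
```

```bash
python3 -m pendant '[0.0017,-0.0065,0,0,0,-0.5, 0.0017,-0.0065,0,0,0,-0.5, 0.0017,-0.0065,0,0,0,-0.5, 0.0017,-0.0065,0,0,0,-0.5, 0.0017,-0.0065,0,0,0,-0.5, 0.0017,-0.0065,0,0,0,-0.5, 0.0017,-0.0065,0,0,0,-0.5, 0.0017,-0.0065,0,0,0,-0.5, 0.0017,-0.0065,0,0,0,-0.5, 0.0017,-0.0065,0,0,0,-0.5]'
python3 -m pendant '[0,0,0.1,0,0,0, 0,0,0.1,0,0,0]'
python3 - <<'E'
from h import *
st=bot.observe();im=bot.snapshot('wrist');cv2.imwrite('pics/w2.png',im)
print(st['eef_pos'],st['orientation'],st['joints'])
E
```

```text
clock: 2.78
eef_pos: [427.9, -240.5, 250.3]
orientation: [3.142, 0.0, 1.704]
ft_force: [-0.6, 0.5, 1.0]
opening: 38.6
gripper_force: 0.0
clock: 3.02
eef_pos: [425.3, -238.4, 183.6]
orientation: [-3.132, -0.008, 1.704]
ft_force: [-0.3, -0.5, 0.1]
opening: 38.5
gripper_force: 0.0
[ 425.26924331 -238.39667556  183.64124745] [-3.1317928  -0.00847859  1.70406227] [-5.80717566e-01 -2.05650411e-01  1.63400643e+00 -1.00590510e-05
  1.72619507e+00 -7.14026544e-01]
```

View pics/w2.png

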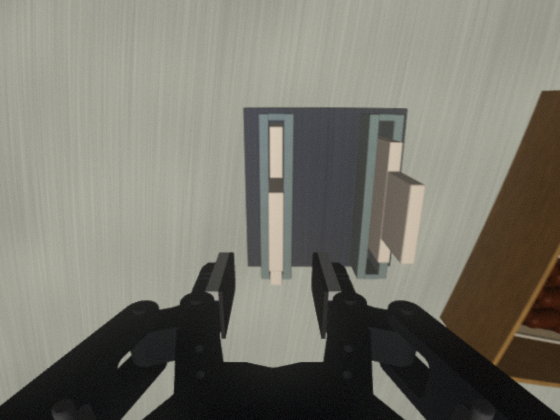

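The wide plate (columns 269–283) lies midway between the fingers (234 and 313), so I'll descend and grip it.

```bash
python3 -m pendant '[0,0,0.08,0,0,0, 0,0,0.13,0,0,0, 0,0,0.16,0,0,0, 0,0,0.16,0,0,0, 0,0,0.16,0,0,0, 0,0,0.16,0,0,0]'
python3 -m pendant '[0,0,0,0,0,0, 0,0,0,0,0,0, 0,0,0,0,0,0, 0,0,0,0,0,0, 0,0,0,0,0,0]' -1
python3 -m pendant '[0,0,-0.08,0,0,0, 0,0,-0.16,0,0,0, 0,0,-0.2,0,0,0, 0,0,-0.25,0,0,0, 0,0,-0.25,0,0,0, 0,0,-0.25,0,0,0]'
python3 - <<'E'
from h import *
st=bot.observe();im=bot.snapshot('wrist');cv2.imwrite('pics/w3.png',im)
cv2.imwrite('pics/s3.png',bot.snapshot('scene'))
print(st['eef_pos'],st['orientation'],st['joints'])
E
```

```text
clock: 3.82
eef_pos: [429.1, -240.4, 96.2]
orientation: [3.139, 0.002, 1.706]
ft_force: [-0.5, 0.5, -0.5]
opening: 38.4
gripper_force: 0.0
clock: 4.45
eef_pos: [428.1, -240.1, 94.9]
orientation: [-3.141, 0.001, 1.706]
ft_force: [-2.8, -0.3, 6.0]
opening: 8.8
gripper_force: 59.6
clock: 5.2
eef_pos: [428.1, -239.7, 242.4]
orientation: [-3.14, -0.002, 1.706]
ft_force: [-0.5, 0.1, -2.2]
opening: 9.2
gripper_force: 59.1
[ 428.13115629 -239.67810313  242.42757006] [-3.14011995e+00 -1.53458682e-03  1.70632083e+00] [-5.79831606e-01 -2.03042356e-01  1.52791965e+00  1.98543886e-04
  1.81883355e+00 -7.15308695e-01]
```

View pics/w3.png

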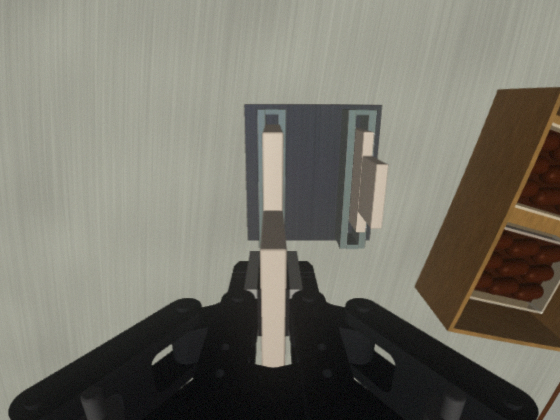

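The plate is gripped, with its neck between the pads. The shoulder's outer corner is at about (272,130), the neck–shoulder corner at (273,212) and the neck's top corner at (273,240).

```bash
python3 - <<'E'
from h import *
np.set_printoptions(precision=1,suppress=True)
im=cv2.imread('pics/w3.png');h=cv2.cvtColor(im,cv2.COLOR_BGR2HSV)[...,2].astype(int)
print('col272 V',[(r,int(h[r,268:277].mean())) for r in list(range(120,140,2))+list(range(204,250,3))+list(range(355,372,2))])
for r in (140,170,200,225,250,300,350): 
    x=np.nonzero(h[r,255:292]>(60 if 212<r<238 else 150))[0]+255; print(r,x.min(),x.max())
c=bot.camera_model('wrist');T=np.array(c['tool_from_camera']);D=np.array([c['k1'],0,0,0,0.])
C=(c['K'],D,T[:3,:3].T,T[:3,3])
for p in [(272,130.5),(272,211),(272,240),(272,365)]:
    print(p,onplane(C,p,np.zeros(3),np.array([0,1.,0])) if 0 else '', onz(C,p,27), onz(C,p,-18))
E
```

```text
col272 V [(120, 78), (122, 79), (124, 77), (126, 83), (128, 84), (130, 83), (132, 142), (134, 204), (136, 210), (138, 211), (204, 207), (207, 207), (210, 150), (213, 81), (216, 81), (219, 81), (222, 82), (225, 82), (228, 84), (231, 85), (234, 83), (237, 82), (240, 83), (243, 82), (246, 84), (249, 146), (355, 193), (357, 192), (359, 193), (361, 193), (363, 192), (365, 191), (367, 91), (369, 22), (371, 23)]
140 262 282
170 263 282
200 263 281
225 255 291
250 255 291
300 262 284
350 257 289
(272, 130.5)  [66.  -0.1 27. ] [ 69.6   0.  -18. ]
(272, 211)  [26.8 -0.1 27. ] [ 42.1  -0.  -18. ]
(272, 240)  [11.1 -0.2 27. ] [ 31.1  -0.  -18. ]
(272, 365)  [-71.2  -0.3  27. ] [-26.6  -0.1 -18. ]
```

```bash
cat >> h.py <<'E'
PSI=.045; O=np.array([488,104,70.])
def ramp(psi):
    x=np.array([-np.sin(psi)*np.cos(np.pi/6),np.cos(psi)*np.cos(np.pi/6),.5]);y=np.array([-np.cos(psi),-np.sin(psi),0]);return np.stack([x,y,np.cross(x,y)],1)
def delta(p,R,st=None):
    "fractions of full scale from the measured pose to TCP p, rotation R"
    st=st or bot.observe();R0=rpy(st['orientation'])
    return np.r_[R0.T@(p-st['eef_pos'])/600,Ro.from_matrix(R0.T@R).as_rotvec()/np.pi]
def target(px,py,pz,psi,o):
    "TCP at ramp coords (mm), tool z = -ramp z, tool x = -ramp y"
    A=ramp(psi);return o+A@np.array([px,py,pz]),np.stack([-A[:,1],-A[:,0],-A[:,2]],1)
E
python3 - <<'E'
from h import *
np.set_printoptions(precision=4,suppress=True)
p,R=target(0,0,199,PSI,O);print(np.linalg.det(R),p,delta(p,R))
E
```

```text
1.0000000000000002 [492.476    4.6007 242.3391] [ 0.3887  0.1616 -0.0001  0.125   0.1382  0.5153]
```

```bash
python3 -m pendant '[0.389,0.162,0,0.125,0.138,0.515, 0.389,0.162,0,0.125,0.138,0.515, 0.389,0.162,0,0.125,0.138,0.515, 0.389,0.162,0,0.125,0.138,0.515, 0.389,0.162,0,0.125,0.138,0.515, 0.389,0.162,0,0.125,0.138,0.515, 0.389,0.162,0,0.125,0.138,0.515, 0.389,0.162,0,0.125,0.138,0.515, 0.389,0.162,0,0.125,0.138,0.515, 0.389,0.162,0,0.125,0.138,0.515, 0.389,0.162,0,0.125,0.138,0.515, 0.389,0.162,0,0.125,0.138,0.515]'
python3 - <<'E'
from h import *
import pickle
np.set_printoptions(precision=4,suppress=True)
st=bot.observe();im=bot.snapshot('wrist');cv2.imwrite('pics/w4.png',im);pickle.dump(st,open('w4.pkl','wb'))
p,R=target(0,0,199,PSI,O);print(st['joints'],delta(p,R))
E
```

```text
clock: 6.8
eef_pos: [493.0, 4.5, 243.6]
orientation: [-2.62, -0.002, 0.047]
ft_force: [0.1, -0.1, -1.4]
opening: 9.3
gripper_force: 59.2
[-0.3665 -0.1192  1.5262  0.5064  1.9149  1.2868] [-0.001   0.0013  0.0022  0.0008 -0.0003  0.001 ]
```

View pics/w4.png

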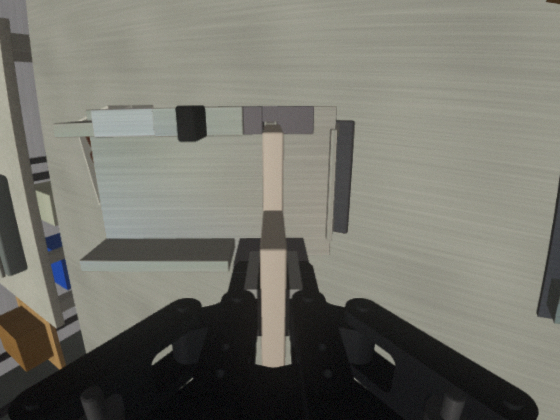

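The plate now hovers over the slot. The far block is at (243–313, 108–133), the keeper fin at (178–205, 107–140), and the ramp floor runs from row 135 down to 255.

```bash
python3 - <<'E'
import cv2
im=cv2.imread('pics/w4.png')
cv2.imwrite('pics/c4.png',cv2.resize(im[95:155,165:345],(800,267),interpolation=cv2.INTER_CUBIC))
E
```

```text
(no output)
```

View pics/c4.png

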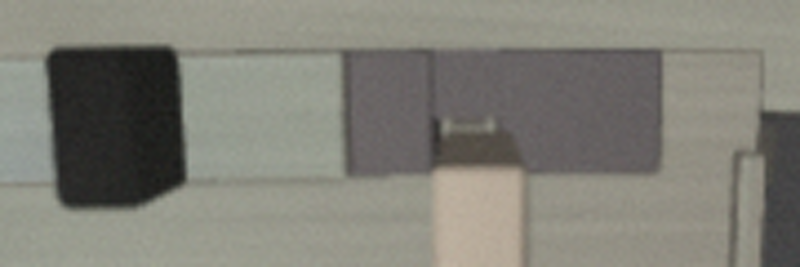

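The far groove shows beside the plate's end, at crop (432–497, 118–140). I'll shift 40 mm toward the robot and go lower so it is uncovered.

```bash
python3 -m pendant '[-0.067,0,0,0,0,0, -0.067,0,0.063,0,0,0, -0.067,0,0.063,0,0,0, -0.067,0,0.063,0,0,0, -0.067,0,0.063,0,0,0]'
python3 - <<'E'
from h import *
import pickle
np.set_printoptions(precision=4,suppress=True)
st=bot.observe();im=bot.snapshot('wrist');cv2.imwrite('pics/w5.png',im);pickle.dump(st,open('w5.pkl','wb'))
C=cam('wrist',st)
A=ramp(PSI)
print('tcp in ramp',A.T@(st['eef_pos']-O))
print('pix',proj(C,[O+A@np.array(q) for q in [(0,-62,62),(35,-80,62),(-35,-58,62),(71,-69,105)]]))
v=cv2.resize(im[60:210,160:360],(800,600),interpolation=cv2.INTER_CUBIC);cv2.imwrite('pics/c5.png',v)
E
```

```text
clock: 7.48
eef_pos: [452.8, 21.1, 212.6]
orientation: [-2.621, -0.004, 0.046]
ft_force: [-0.3, 0.8, -2.0]
opening: 9.1
gripper_force: 59.3
tcp in ramp [  0.9424  38.8902 164.1321]
pix [[273.6376  70.0488]
 [219.9296  41.1382]
 [326.0818  76.831 ]
 [141.3006  49.2088]]
```

View pics/c5.png

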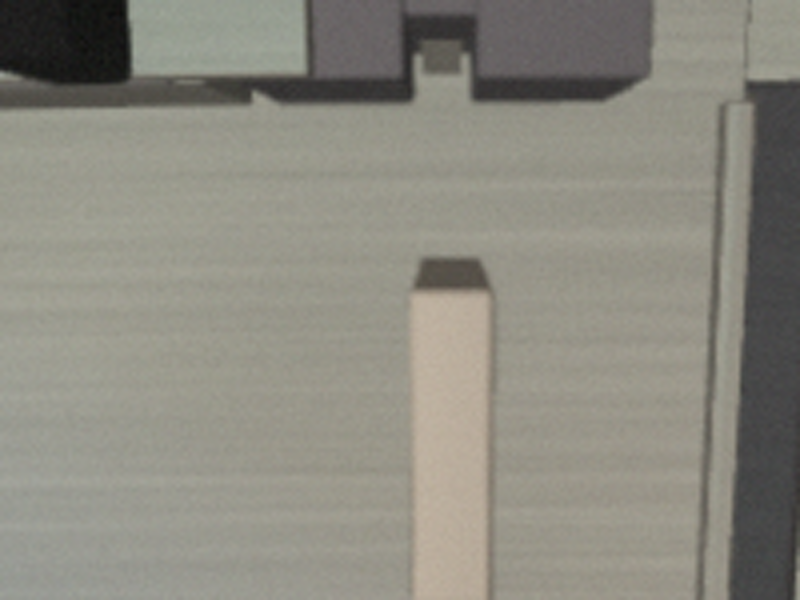

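The groove is clear at crop cols 402–478, rows 15–80, the block's inner top edge is at row 79 and its downhill end at col 652. The plate's end is at cols 410–491, row 290. Next I refine these edges and express them in tool coordinates.

```bash
python3 - <<'E'
from h import *
np.set_printoptions(precision=2,suppress=True)
im=cv2.imread('pics/w5.png');g=cv2.GaussianBlur(cv2.cvtColor(im,6),(3,3),0).astype(float)
c=bot.camera_model('wrist');T=np.array(c['tool_from_camera']);D=np.array([c['k1'],0,0,0,0.])
C=(c['K'],D,T[:3,:3].T,T[:3,3])
def sub(p,lo,sgn):  # subpixel extremum of gradient along profile
    d=np.gradient(p)*sgn;i=int(np.argmax(d[1:-1]))+1;a,b,e=d[i-1:i+2];return lo+i+.5*(a-e)/(a-2*b+e)
row=lambda v,a,b,s:(sub(g[v,a:b],a,s),v)
col=lambda u,a,b,s:(u,sub(g[a:b,u],a,s))
L=[row(v,255,266,-1) for v in range(66,70)];Rr=[row(v,274,285,1) for v in range(66,70)]
BR=[row(v,318,328,1) for v in range(62,76)]
print('groove L',np.array(L)[:,0],'R',np.array(Rr)[:,0],'blkR',np.array(BR)[:,0])
for t in (98,102,106):
    l=np.mean([onz(C,p,t) for p in L],0);r=np.mean([onz(C,p,t) for p in Rr],0);b=np.mean([onz(C,p,t) for p in BR],0)
    print(t,'groove y',l[1],r[1],'w',r[1]-l[1],'mid',(l+r)[1]/2,'x',l[0],'blk end',b[1],'half',b[1]-(l+r)[1]/2)
    F=np.array([onz(C,col(u,74,85,-1),t) for u in list(range(242,256))+list(range(284,318))]);k=np.polyfit(F[:,1],F[:,0],1);print('  inner edge x',F[:,0].mean(),'slope',k[0])
for (a,b,s) in((332,345,-1),(332,350,1)):
    E=np.array([onz(C,row(v,a,b,s),164) for v in range(92,205,4)]);k=np.polyfit(E[:,0],E[:,1],1);r=np.abs(np.polyval(k,E[:,0])-E[:,1]);print('end edge slope dy/dx',k,r.max())
PL=[row(v,255,268,1) for v in range(140,200,5)];PR=[row(v,276,290,-1) for v in range(140,200,5)]
l=np.array([onz(C,p,27) for p in PL]);r=np.array([onz(C,p,27) for p in PR]);m=(l+r)/2;print('plate shoulder mid y',m[:,1],'x',m[:,0],'w',(r-l)[:,1].mean())
v=[col(u,118,129,-1) for u in range(267,278)];print('bottom corner x at z87',np.mean([onz(C,p,87)[0] for p in v]),onz(C,(272,132.2),27)[0])
l,r=row(127,260,271,-1),row(127,274,286,1);print('end face',onz(C,l,77),onz(C,r,77))
E
```

```text
groove L [259.88 259.76 259.85 259.93] R [278.83 278.73 278.7  278.82] blkR [323.04 323.04 323.02 322.98 322.86 322.86 322.83 322.88 322.9  322.78
 322.46 322.31 322.38 322.46]
98 groove y -7.982455863808362 4.276631366326226 w 12.259087230134588 mid -1.8529122487410676 x 101.71938947376171 blk end 32.8720823476138 half 34.72499459635487
  inner edge x 94.71156514362407 slope 0.004676726789768669
102 groove y -8.13454296257146 4.346000807738779 w 12.48054377031024 mid -1.8942710774163407 x 102.13917624401897 blk end 33.45801958238635 half 35.35229065980269
  inner edge x 95.00475777998072 slope 0.004676726789767869
106 groove y -8.286630061334558 4.415370249151332 w 12.70200031048589 mid -1.935629906091613 x 102.55896301427626 blk end 34.04395681715889 half 35.979586723250506
  inner edge x 95.2979504163374 slope 0.004676726789765873
end edge slope dy/dx [-0.12 65.27] 4.55652608996337
end edge slope dy/dx [-0.01 60.06] 0.16056907300581713
plate shoulder mid y [0.02 0.   0.03 0.08 0.02 0.03 0.03 0.05 0.06 0.09 0.08 0.07] x [62.5  60.19 57.85 55.49 53.12 50.72 48.3  45.86 43.4  40.92 38.41 35.88] w 8.6672332983014
bottom corner x at z87 66.32744317777465 66.07918113590458
end face [65.11 -4.87 77.  ] [65.1   5.18 77.  ]
```

```bash
python3 - <<'E'
from h import *
import pickle
np.set_printoptions(precision=4,suppress=True)
st=pickle.load(open('w5.pkl','rb'));R5=rpy(st['orientation']);k=-.007
d=R5@np.array([1,k,0]);psi=np.arctan2(d[1],d[0]);A=ramp(psi)
o=st['eef_pos']+R5@np.array([37,-1.9-k*61,100])-62*A[:,2]
print(psi,o)
open('h.py','a').write(f"PSI={psi};O=np.array({o.tolist()})\n")
p,R=target(0,0,156,psi,o);print(bot.observe()['eef_pos'],delta(p,R))
E
```

```text
0.05237890402545743 [486.151  104.7283  73.0582]
[452.751   21.0592 212.4719] [ 0.0628 -0.0021  0.0098  0.0009 -0.0021 -0.0011]
```

```bash
python3 -m pendant '[0.063,-0.002,0,0.001,-0.002,-0.001, 0.063,-0.002,0.01,0.001,-0.002,-0.001, 0.063,-0.002,0.01,0.001,-0.002,-0.001, 0.063,-0.002,0.01,0.001,-0.002,-0.001]'
python3 - <<'E'
from h import *
import pickle
np.set_printoptions(precision=4,suppress=True)
st=bot.observe();im=bot.snapshot('wrist');cv2.imwrite('pics/w6.png',im);pickle.dump(st,open('w6.pkl','wb'))
p,R=target(0,0,156,PSI,O);print(delta(p,R,st)*[600,600,600,3.14,3.14,3.14],st['ft_force'])
v=cv2.resize(im[70:190,200:360],(800,600),interpolation=cv2.INTER_CUBIC);cv2.imwrite('pics/c6.png',v)
E
```

```text
clock: 8.02
eef_pos: [489.3, 27.1, 207.3]
orientation: [-2.617, 0.001, 0.052]
ft_force: [-0.8, -0.0, -0.2]
opening: 9.2
gripper_force: 59.3
[ 0.8973 -0.1556 -0.8783 -0.0006  0.0006 -0.0009] [-0.7741 -0.0401 -0.1824]
```

View pics/c6.png

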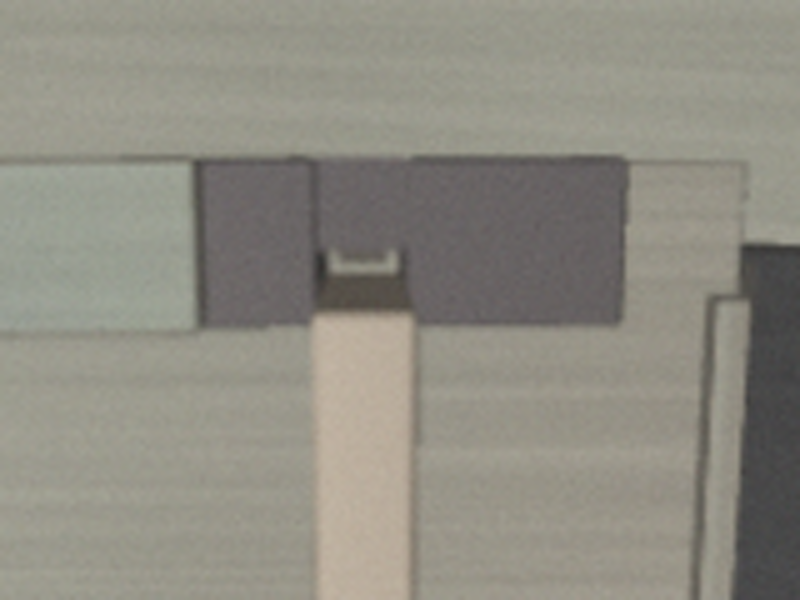

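```bash
python3 - <<'E'
from h import *
import pickle
np.set_printoptions(precision=2,suppress=True)
st=bot.observe();c=bot.camera_model('wrist');T=np.array(c['tool_from_camera']);D=np.array([c['k1'],0,0,0,0.])
C=(c['K'],D,T[:3,:3].T,T[:3,3])
f=lambda x,y:(200+x/5-.4,70+y/5-.4)
t=94
for n,p,z in [('gr end',(360,247),t),('block inner',(500,325),t),('block outer',(500,157),t),('grL',(316.5,255),t),('grR',(408,255),t),('blkR',(624,240),t),('plate bot end',(362,275),87),('sh end',(362,312),27),('barend',(198,250),t-9)]: print(n,onz(C,f(*p),z))
im=cv2.imread('pics/w6.png');g=cv2.cvtColor(im,6);print(g[112:140,272],g[123,258:288],g[121,258:288])
p,R=target(0,0,156,PSI,O);print(delta(p,R,st)*[600,600,600,3.14,3.14,3.14])
E
```

```text
gr end [69.17 -0.4  94.  ]
block inner [58.99 18.35 94.  ]
block outer [80.67 17.89 94.  ]
grL [68.14 -6.17 94.  ]
grR [68.13  5.95 94.  ]
blkR [70.17 34.55 94.  ]
plate bot end [65.95 -0.13 87.  ]
sh end [66.17  0.03 27.  ]
barend [ 69.24 -20.94  85.  ]
[102  99 103 103  99 103 101  99  97  96 112 143 122  82  81  81  83  83
  79  83 119 155 171 176 175 178 176 177] [101 104 104 104  87  62  51  92 133 147 141 139 142 143 143 141 141 142
 142 143 145 115  82  90 101 104  99 100 103  99] [104  97 105 101  89  61  61  98 130 127 108  96  97  96  96  98 100  97
 100 125 140 116  78  90 100 103  99 106  99 101]
[ 0.83 -0.12 -0.77 -0.    0.   -0.  ]
```

Block faces at tool x 59.0–80.7 mean a +0.8 mm shift; the groove's mid y is within 0.1 mm. I'll insert gently.

```bash
python3 -m pendant '[0.0014,-0.0002,0,0,0,0, 0.0014,-0.0002,0.01,0,0,0, 0.0014,-0.0002,0.017,0,0,0, 0.0014,-0.0002,0.024,0,0,0, 0.0014,-0.0002,0.03,0,0,0, 0.0014,-0.0002,0.03,0,0,0]'
python3 - <<'E'
from h import *
np.set_printoptions(precision=2,suppress=True)
st=bot.observe();A=ramp(PSI);print('tcp ramp',A.T@(st['eef_pos']-O),'F ramp',A.T@st['ft_force'],'T',st['ft_torque'])
E
```

```text
clock: 8.82
eef_pos: [489.9, 36.6, 191.0]
orientation: [-2.617, 0.002, 0.052]
ft_force: [-0.7, 0.2, -0.5]
opening: 9.5
gripper_force: 59.3
tcp ramp [ -0.16  -0.21 136.29] F ramp [-0.02  0.69 -0.59] T [-0.44 -0.04  0.04]
```

No contact force, and the bottom edge is about 10 mm below the mouth: the plate has entered. Continuing down.

```bash
python3 -m pendant '[0,0,0.012,0,0,0, 0,0,0.025,0,0,0, 0,0,0.038,0,0,0, 0,0,0.05,0,0,0, 0,0,0.06,0,0,0, 0,0,0.06,0,0,0]'
python3 - <<'E'
from h import *
np.set_printoptions(precision=2,suppress=True)
st=bot.observe();A=ramp(PSI);print('tcp ramp',A.T@(st['eef_pos']-O),'F ramp',A.T@st['ft_force'],'T',st['ft_torque'])
E
```

```text
clock: 9.57
eef_pos: [488.6, 54.7, 159.6]
orientation: [-2.617, 0.003, 0.052]
ft_force: [-2.1, -0.2, -2.3]
opening: 9.5
gripper_force: 59.2
tcp ramp [-0.14  0.13 99.97] F ramp [-1.25  2.14 -1.97] T [-0.45  0.32  0.2 ]
```

```bash
for i in 1; do :; done; python3 -m pendant '[0,0,0.007,0,0,0, 0,0,0.014,0,0,0, 0,0,0.02,0,0,0, 0,0,0.02,0,0,0, 0,0,0.02,0,0,0]'
python3 - <<'E'
from h import *
np.set_printoptions(precision=2,suppress=True)
st=bot.observe();A=ramp(PSI);print('tcp ramp',A.T@(st['eef_pos']-O),'F ramp',A.T@st['ft_force'],'T',st['ft_torque'])
E
```

```text
clock: 10.2
eef_pos: [488.7, 60.5, 149.6]
orientation: [-2.617, 0.002, 0.052]
ft_force: [-1.1, -0.2, -0.0]
opening: 8.9
gripper_force: 59.5
tcp ramp [-0.1  -0.23 88.42] F ramp [-0.14  1.06  0.06] T [-0.38  0.16  0.16]
```

```bash
python3 -m pendant '[0,0,0.004,0,0,0, 0,0,0.008,0,0,0, 0,0,0.008,0,0,0, 0,0,0.008,0,0,0]'
python3 - <<'E'
from h import *
np.set_printoptions(precision=2,suppress=True)
st=bot.observe();A=ramp(PSI);print('tcp ramp',A.T@(st['eef_pos']-O),'F ramp',A.T@st['ft_force'],'T',st['ft_torque'])
im=bot.snapshot('wrist');cv2.imwrite('pics/w7.png',im)
v=cv2.resize(im[50:230,160:400],(800,600),interpolation=cv2.INTER_CUBIC);cv2.imwrite('pics/c7.png',v)
E
```

```text
clock: 10.7
eef_pos: [489.0, 62.0, 147.5]
orientation: [-2.619, -0.001, 0.052]
ft_force: [-4.4, -6.7, 9.9]
opening: 9.4
gripper_force: 61.3
tcp ramp [ 0.12 -0.59 85.9 ] F ramp [-0.67  4.75 11.83] T [-0.57  0.79  0.46]
```

View pics/c7.png

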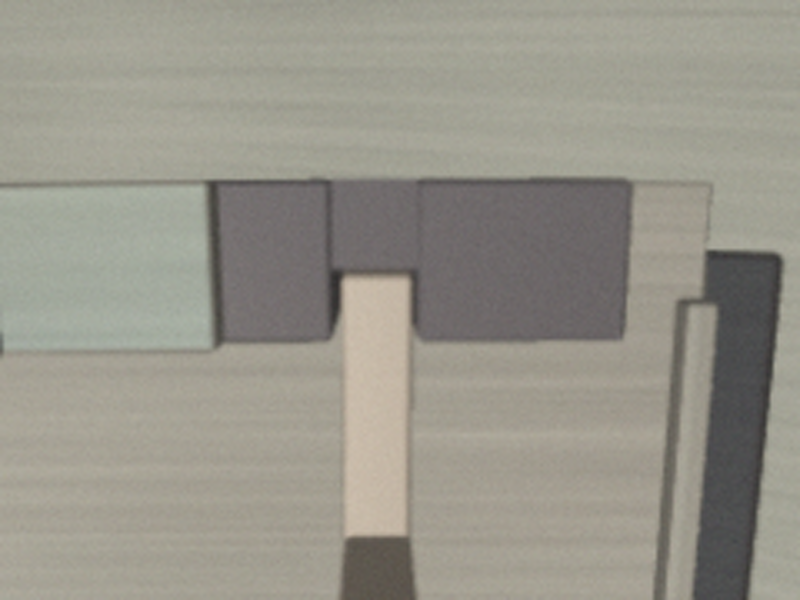

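The plate is in the groove with its shoulder near the block tops, at crop (343–412, 272), and there is 12 N of resistance. I'll press further to see whether it still moves.

```bash
python3 -m pendant '[0,0,0.005,0,0,0, 0,0,0.01,0,0,0, 0,0,0.01,0,0,0, 0,0,0.01,0,0,0]'
python3 - <<'E'
from h import *
np.set_printoptions(precision=2,suppress=True)
st=bot.observe();A=ramp(PSI);print('tcp ramp',A.T@(st['eef_pos']-O),'F ramp',A.T@st['ft_force'],'T',st['ft_torque'])
E
```

```text
clock: 11.25
eef_pos: [489.1, 62.6, 147.7]
orientation: [-2.622, -0.005, 0.052]
ft_force: [-16.2, -23.8, 35.5]
opening: 9.7
gripper_force: 65.9
tcp ramp [ 0.78 -0.7  85.75] F ramp [-2.13 17.43 42.17] T [-0.75  2.92  1.55]
```

```bash
python3 - <<'E'
from h import *
np.set_printoptions(precision=2,suppress=True)
c=bot.camera_model('wrist');T=np.array(c['tool_from_camera']);D=np.array([c['k1'],0,0,0,0.])
C=(c['K'],D,T[:3,:3].T,T[:3,3])
f=lambda x,y:(160+x/3.333-.35,50+y/3.333-.35)
print('sh end',[onz(C,f(377,272),z) for z in (22,25,27,30)])
print('plate w',[(onz(C,f(412,300),z)-onz(C,f(343,300),z))[1] for z in (22,27,32)])
for t in (20,24,28,32): 
    a,b=onz(C,f(520,341),t),onz(C,f(520,180),t);print(t,'block',a[0],b[0],b[0]-a[0],'half',onz(C,f(630,260),t)[1]-(onz(C,f(331,260),t)+onz(C,f(417,260),t))[1]/2)
st=bot.observe();A=ramp(PSI);o70=O+A[:,2]*(70-O[2])/A[2,2];print('tcp z with floor at 70mm:',(A.T@(st['eef_pos']-o70))[2])
E
```

```text
sh end [array([66.9 ,  0.39, 22.  ]), array([66.67,  0.39, 25.  ]), array([66.51,  0.38, 27.  ]), array([66.27,  0.38, 30.  ])]
plate w [np.float64(9.318617175843087), np.float64(9.639006032614748), np.float64(9.95939488938641)]
20 block 57.948627496580514 78.85088845768374 20.902260961103224 half 33.890572230931866
24 block 57.37604671666295 78.86124696944455 21.485200252781603 half 34.835740134425095
28 block 56.80346593674538 78.87160548120535 22.068139544459967 half 35.780908037918316
32 block 56.230885156827824 78.88196399296616 22.65107883613834 half 36.72607594141152
tcp z with floor at 70mm: 89.28432200206684
```

The hard stop at 42 N fits the floor: the block-top to shoulder depth is about right, and my estimate has the slot about 6 mm uphill. I'll ease off, release and look.

```bash
python3 -m pendant '[0,0,-0.006,0,0,0, 0,0,-0.011,0,0,0, 0,0,-0.011,0,0,0]'
python3 -m pendant '[0,0,0,0,0,0, 0,0,0,0,0,0, 0,0,0,0,0,0]' -0.2
python3 -m pendant '[0,0,-0.04,0,0,0, 0,0,-0.1,0,0,0, 0,0,-0.15,0,0,0, 0,0,-0.15,0,0,0, 0,0,-0.15,0,0,0]'
python3 - <<'E'
from h import *
import pickle
np.set_printoptions(precision=2,suppress=True)
st=bot.observe();A=ramp(PSI);print('tcp ramp',A.T@(st['eef_pos']-O),'F ramp',A.T@st['ft_force'])
im=bot.snapshot('wrist');cv2.imwrite('pics/w8.png',im);pickle.dump(st,open('w8.pkl','wb'))
E
```

```text
clock: 11.62
eef_pos: [489.0, 62.1, 147.5]
orientation: [-2.618, -0.0, 0.052]
ft_force: [-3.1, -6.2, 8.5]
opening: 9.4
gripper_force: 61.1
clock: 12.0
eef_pos: [488.6, 62.7, 145.7]
orientation: [-2.617, 0.002, 0.052]
ft_force: [-0.3, -0.8, -0.7]
opening: 34.4
gripper_force: 0.0
clock: 12.62
eef_pos: [490.9, 17.8, 222.9]
orientation: [-2.617, 0.003, 0.052]
ft_force: [-0.4, -0.8, 0.5]
opening: 34.3
gripper_force: 0.0
tcp ramp [ -0.46  -0.2  173.32] F ramp [-0.46  0.41  0.84]
```

View pics/w8.png

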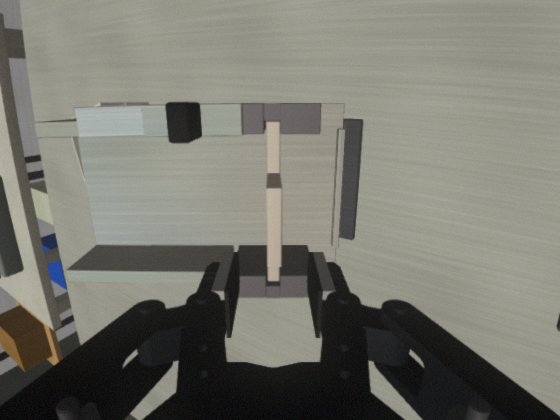

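The plate stands upright in the slot at (267–281, 120–280), and the keeper fin is at (168–200, 102–142). Next I locate the fin to grip it.

```bash
python3 - <<'E'
from h import *
import pickle
np.set_printoptions(precision=2,suppress=True)
st=pickle.load(open('w8.pkl','rb'));C=cam('wrist',st);A=ramp(PSI)
f=lambda p,z:A.T@(onplane(C,p,O+A[:,2]*z,A[:,2])-O)
print('bar end',f((242,118),71),'blk right',f((321,115),62),'neck top',f((266,176.5),105),f((281,176.5),105),f((268,280),105),f((280,280),105))
for p in [(168,102),(168,138),(199,103),(199,138),(171,142)]: print('fin',p,f(p,105),f(p,71))
g=cv2.cvtColor(cv2.imread('pics/w8.png'),6);print(g[110,160:210],g[98:148,175],g[98:148,195])
p,R=target(56,-69,150,PSI,O);print('hover',delta(p,R));p,R=target(56,-69,94,PSI,O);print('grip',delta(p,R))
E
```

```text
bar end [ 20.32 -69.55  71.  ] blk right [-35.15 -71.21  62.  ] neck top [  3.37 -36.04 105.  ] [ -5.82 -36.02 105.  ] [  2.66  36.22 105.  ] [ -5.56  36.23 105.  ]
fin (168, 102) [ 59.87 -80.5  105.  ] [ 70.7  -80.78  71.  ]
fin (168, 138) [ 61.73 -59.81 105.  ] [ 72.89 -56.41  71.  ]
fin (199, 103) [ 41.75 -79.66 105.  ] [ 49.38 -79.79  71.  ]
fin (199, 138) [ 43.04 -59.6  105.  ] [ 50.89 -56.17  71.  ]
fin (171, 142) [ 60.12 -57.42 105.  ] [ 71.  -53.6  71. ]
[161 157 159 159 154 122  64  38  34  38  37  38  37  39  37  35  35  41
  37  33  36  39  36  39  32  33  36  30  30  32  27  29  29  30  31  31
  31  29  31  42 106 147 156 157 158 157 154 157 155 158] [151 149 149 132  73  38  32  37  37  36  35  38  35  34  37  37  39  41
  40  40  39  41  42  39  40  34  43  41  39  39  41  40  41  38  41  41
  38  37  43  42  42  39  39  42  62 113 152 159 156 159] [154 155 150 131  82  36  28  31  25  30  30  25  31  26  29  27  28  29
  25  28  28  29  30  31  30  31  28  30  30  32  32  27  30  35  35  33
  36  34  36  35  47 105 150 156 156 156 157 157 157 157]
hover [ 0.11 -0.09  0.04 -0.    0.   -0.  ]
grip [ 0.12 -0.09  0.13 -0.    0.   -0.  ]
```

```bash
python3 - <<'E'
from h import *
p,R=target(55.3,-69,150,PSI,O);print(np.round(delta(p,R),4).tolist());p,R=target(55.3,-69,96,PSI,O);print(np.round(delta(p,R),4).tolist())
E
```

```text
[0.1149, -0.0931, 0.038, -0.0005, 0.0009, -0.0006]
[0.1152, -0.093, 0.128, -0.0005, 0.0009, -0.0006]
```

```bash
python3 -m pendant '[0.115,-0.093,0,0,0.001,0, 0.115,-0.093,0,0,0.001,0, 0.115,-0.093,0.03,0,0.001,0, 0.115,-0.093,0.06,0,0.001,0, 0.115,-0.093,0.1,0,0.001,0, 0.115,-0.093,0.127,0,0.001,0, 0.115,-0.093,0.127,0,0.001,0, 0.115,-0.093,0.127,0,0.001,0]' -0.2
python3 -m pendant '[0,0,0,0,0,0, 0,0,0,0,0,0, 0,0,0,0,0,0, 0,0,0,0,0,0]' -1
python3 - <<'E'
from h import *
np.set_printoptions(precision=2,suppress=True)
st=bot.observe();A=ramp(PSI);print('tcp ramp',A.T@(st['eef_pos']-O),'F ramp',A.T@st['ft_force'])
E
```

```text
clock: 13.68
eef_pos: [555.5, 107.1, 186.5]
orientation: [-2.617, -0.002, 0.05]
ft_force: [-0.2, 0.4, -0.6]
opening: 33.9
gripper_force: 0.0
clock: 14.18
eef_pos: [555.9, 106.9, 187.1]
orientation: [-2.618, -0.003, 0.05]
ft_force: [-1.5, -4.0, 5.5]
opening: 12.8
gripper_force: 59.5
tcp ramp [ 55.77 -69.78  99.52] F ramp [-0.66  1.7   6.74]
```

The fin is gripped (12.8 mm). Sliding the keeper downhill along tool +y.

```bash
python3 -m pendant '[0,0.015,0,0,0,0, 0,0.03,0,0,0,0, 0,0.045,0,0,0,0, 0,0.055,0,0,0,0, 0,0.055,0,0,0,0]'
python3 - <<'E'
from h import *
np.set_printoptions(precision=2,suppress=True)
st=bot.observe();A=ramp(PSI);print('tcp ramp',A.T@(st['eef_pos']-O),'F ramp',A.T@st['ft_force'])
E
python3 -m pendant '[0,0.01,0,0,0,0, 0,0.02,0,0,0,0, 0,0.02,0,0,0,0, 0,0.02,0,0,0,0]'
python3 - <<'E'
from h import *
np.set_printoptions(precision=2,suppress=True)
st=bot.observe();A=ramp(PSI);print('tcp ramp',A.T@(st['eef_pos']-O),'F ramp',A.T@st['ft_force'])
E
```

```text
clock: 14.8
eef_pos: [557.5, 77.9, 170.4]
orientation: [-2.618, -0.003, 0.049]
ft_force: [-0.2, -4.6, 5.6]
opening: 12.8
gripper_force: 59.8
tcp ramp [ 22.21 -69.88  99.52] F ramp [-1.12  0.46  7.13]
clock: 15.3
eef_pos: [557.9, 71.2, 166.5]
orientation: [-2.611, -0.005, 0.053]
ft_force: [-1.2, 8.2, 11.8]
opening: 13.0
gripper_force: 59.8
tcp ramp [ 14.47 -69.91  99.55] F ramp [13.06  0.8   6.05]
```

```bash
python3 -m pendant '[0,0.008,0,0,0,0, 0,0.008,0,0,0,0, 0,0.008,0,0,0,0]'
python3 - <<'E'
from h import *
np.set_printoptions(precision=2,suppress=True)
st=bot.observe();A=ramp(PSI);print('tcp ramp',A.T@(st['eef_pos']-O),'F ramp',A.T@st['ft_force'])
E
python3 -m pendant '[0,-0.014,0,0,0,0, 0,-0.014,0,0,0,0, 0,-0.014,0,0,0,0]'
python3 -m pendant '[0,0,0,0,0,0, 0,0,0,0,0,0, 0,0,0,0,0,0]' -0.2
python3 -m pendant '[0,0,-0.05,0,0,0, 0,0,-0.1,0,0,0, -0.06,0,-0.15,0,0,0, -0.11,0,-0.15,0,0,0, -0.11,0,-0.15,0,0,0, -0.11,0,-0.15,0,0,0]'
python3 - <<'E'
from h import *
np.set_printoptions(precision=2,suppress=True)
st=bot.observe();A=ramp(PSI);print('tcp ramp',A.T@(st['eef_pos']-O),st['ft_force'])
im=bot.snapshot('wrist');cv2.imwrite('pics/w9.png',im)
E
```

```text
clock: 15.68
eef_pos: [557.9, 70.8, 166.3]
orientation: [-2.604, -0.007, 0.057]
ft_force: [-2.9, 22.0, 16.0]
opening: 12.9
gripper_force: 59.7
tcp ramp [ 14.06 -69.92  99.57] F ramp [27.12  1.77  2.83]
clock: 16.05
eef_pos: [557.9, 71.6, 166.7]
orientation: [-2.617, -0.004, 0.051]
ft_force: [-0.5, -1.5, 7.9]
opening: 12.6
gripper_force: 60.9
clock: 16.42
eef_pos: [557.1, 71.6, 164.5]
orientation: [-2.617, -0.0, 0.05]
ft_force: [-0.1, -1.3, 0.3]
opening: 34.0
gripper_force: 0.0
clock: 17.18
eef_pos: [493.9, 23.3, 242.8]
orientation: [-2.617, -0.001, 0.05]
ft_force: [0.5, 0.3, 0.3]
opening: 33.7
gripper_force: 0.0
tcp ramp [ 14.1   -3.44 187.84] [0.49 0.27 0.35]
```

View pics/w9.png

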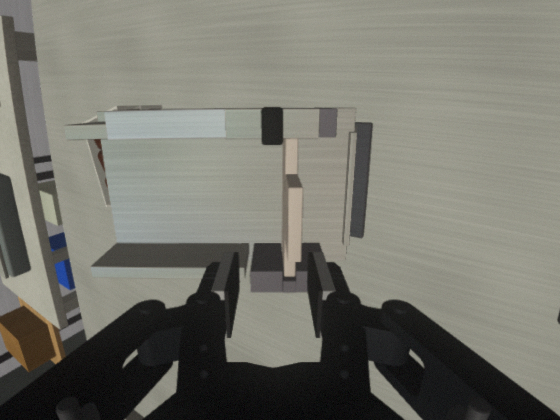

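The keeper bar now crosses over the plate's shoulder: its end is at col 319, with the block end at 336. The plate still stands upright at (283–301, 138–278), and the gripper is clear of everything. Handing in.

```bash
python3 -c "
from cell import bot
print(bot.finish_job())"
```

```text
the job is handed in; nothing more can be done
None
```

I handed the job in at about 17 s: the wide plate is pressed down against a hard stop in the slot, the keeper bolt is slid across it to its end stop, and the gripper is open and clear; nothing touched the narrow plate, trays or carton, and no verdict came back.

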